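# Move three battery packs round one step of the capacity test

## Task

Move the three battery packs on by one step: the run-down pack now on the battery analyser goes on the charger, the full pack now on the charger goes in the foam spares tray, and the pack now in the spares tray goes on the analyser. Each must lie flat in its pocket with its terminals at the raised end block, and must be set down, not dropped; every pocket holds only one pack, and the empty mat is free for parking one meanwhile. Leave the multimeter, the screwdriver and the tin where they are.

Things in the scene. Friction and masses are not known exactly. Their poses are not given: they have to be found in the camera images.
- pack_large: Black battery pack, 71 long (x) x 38 wide (y) x 60 mm high, 290 g; light-grey cap with three brass terminals at its +x end. The tallest; round button and four white marks on top. Origin: underside, middle of the terminal end's edge; it runs from x = -71 mm to 0, centre at x = -35.5 mm; z up. Grip across the 38 mm. All packs share one footprint. Starts on the analyser.
- pack_medium: Black battery pack, 71 long (x) x 38 wide (y) x 40 mm high, 190 g; light-grey cap with three brass terminals at its +x end. Middle height; blank white label on top. Origin: underside, middle of the terminal end's edge; it runs from x = -71 mm to 0, centre at x = -35.5 mm; z up. Grip across the 38 mm. All packs share one footprint. Starts on the charger.
- pack_slim: Black battery pack, 71 long (x) x 38 wide (y) x 21 mm high, 100 g; light-grey cap with three brass terminals at its +x end. The flattest; four thin ribs on top. Origin: underside, middle of the terminal end's edge; it runs from x = -71 mm to 0, centre at x = -35.5 mm; z up. Grip across the 38 mm. All packs share one footprint. Starts in the spares tray.
- analyser: Fixed cream bench instrument, 185 x 86 mm, screen and keys on its -x half. Origin: at bench height, under the pocket's contact edge; +x from the pocket to the raised end block. Pocket: x -76 to +5, y -24 to +24 mm; its stops 6 mm high, open mid-side for fingers; end block 16 mm high, x +5 to +17. A seated pack's origin is over this origin, same heading, on the pocket floor 38 mm above it.
- charger: Fixed grey plastic charger, 122 x 70 mm, with a black-edged pocket. Origin: at bench height, under the pocket's contact edge; +x from the pocket to the raised end block. Pocket: x -76 to +5, y -24 to +24 mm; its stops 6 mm high, open mid-side for fingers; end block 16 mm high, x +5 to +17. A seated pack's origin is over this origin, same heading, on the pocket floor 24 mm above it.
- spares_tray: Fixed black case base, 124 x 90 mm, rim 15 mm high, with firm grey foam. Origin: at bench height, under the pocket's contact edge; +x from the pocket to the raised end block. Pocket: x -76 to +5, y -24 to +24 mm; its stops 6 mm high, open mid-side for fingers; end block 16 mm high, x +5 to +17. A seated pack's origin is over this origin, same heading, on the pocket floor 14 mm above it.
- mat: Empty blue-grey bench mat, 100 x 80 mm, 3 mm thick, fixed: free for parking a pack on the way. Origin: centre of its underside; x along its 100 mm.
- multimeter: Bystander: dark handheld multimeter lying on its back, 150 x 78 mm, 40 mm high, loose, beyond the work. Origin: centre of its underside; x along its length.
- screwdriver: Bystander: screwdriver about 130 mm long lying loose beyond the work. Origin: on the underside of the tool; x along its length, the handle towards -x.
- tin: Bystander: round lidded metal tin, 54 mm across, 26 mm high, loose, beyond the work. Origin: centre of its underside.
Things that resemble listed ones, but are neither listed nor needed, are in the scene too. What is shaped like the pack_slim but red is not meant.

How it is judged:
By the outcome, as a careful person would: the job done as asked, in the order asked, and still so for the second after the job is handed in, with the robot touching nothing.
It also fails if it takes over 98 s, if anything falls off the work surface, if the arm or the gripper's body presses on something with over 40 N, if the wrist force passes 120 N, or if a joint passes its speed limit or range.

## Robot

A 6-joint arm with a two-finger parallel gripper is mounted at the origin on the work surface. World frame = base frame: x ahead of the robot, y to its left, z up, the work surface at z = 0. Lengths are in m, angles in rad, forces in N, time in s.
With the tool pointing down it reaches from about 0.25 to 0.725 m from the base axis. Payload 4 kg.
Tool frame: the origin (TCP) lies midway between the tips of the shut fingers; the grasp point (between the pads) lies robot.tcp_to_grasp behind it (robot.tcp_to_grasp is the distance from the TCP to the grasp point, in m); z points along the fingers, y is the line along which they close (so a half turn about z gives the same grasp; the last joint's range is limited). The gripper opens to 85 mm and grips with 20 to 120 N. Pads are 22 mm wide; open, the fingers measure 114 mm over their backs; the gripper's body (76 mm by 85 mm) begins 54 mm behind the grasp point. The pads swing forward as they close: fully open they stand 13 mm farther back than shut.
Start: joints at [1.29, 0.241, 0.005, 1.335, 0, 1.571], TCP at [0.139, 0.48, 0.231] pointing down, gripper open.
Joint ranges: [-2.72, 2.72], [-1.05, 1.87], [-1.09, 1.28], [-1.99, 2.15], [-1.42, 1.44], [-3.14, 3.14]. Speed limits (rad/s): [2.79, 2.79, 3.14, 3.14, 3.14, 3.14].

## Interface

Orientations are given as a unit quaternion [x, y, z, w].
In Python, from station import robot gives the robot as it stands. The module is installed in compiled form; this text tells all that it offers.
- The arm moves only by the shell command python3 -m creep 'ROWS' [OPENING]. ROWS is JSON, a list of rows, each an object with "linear": the shift along the tool's x, y, z in units of 25 mm (1.0 is 25 mm), a list of three; "spin": the turn about the tool's z in units of 5 degrees (1.0 is 5 degrees). In form: [{"linear": [dx, dy, dz], "spin": spin}, ...]. A call has 1 to 10 rows; each row is the pose to reach, as a shift and turn from the pose commanded when the call began, along the tool's axes at that moment; what a row does not reach only later rows make up. A row lasts 1/10 s, in which the tool goes at most 50 mm and 8.59 degrees, less where a joint would pass 70% of its speed; a pose out of reach is approached as far as the arm can. A call with a gripper value outside its range is refused whole. OPENING is the finger opening in mm, from 0 to 85.4, set as the call begins (- or left out, the last holds). The fingers move at their own pace and stop on an object; the grip force is fixed at half the most. Time passes only in rows, so rows that repeat a pose let the fingers close. It gives the time, the measured TCP pose, the force, the opening and the grip force at its end, in the units of the state.
- robot.observe(): the state, without advancing time (a new reading comes with each control period).
- robot.snapshot(name): name is "scene" or "top" or "wrist"; returns the picture (384x512x3 uint8, blue, green, red); there is no depth.
- robot.camera_info(name): a dict with "fovy" (degrees; the focal length in pixels is half the picture's height over the tangent of half this angle, whatever the lens; pixels are square), "cx", "cy" (the principal point, pixels), "R" (3x3) and "t" (3): a world point X has camera coordinates R X + t; the wrist camera has in their place "hand_eye" (4x4, takes a point from camera to tool coordinates, whose origin is the TCP and whose axes are the flange's). Camera axes: x right, y down, z forward; pixel columns grow to the right and rows downward; lengths in m; the calibration is good to about 2 mm. The wrist camera is an equidistant fisheye: a pixel r from the principal point sees the ray r / f radians off the axis. A picture is of the moment at which its call begins: read the wrist's pose just before it. camera_info takes no time and is no camera call.
- robot.sign_off(): hands the job in; it is judged then, once.
The state is a dict: "clock": time; "joint_pos": joint angles; "qvel": joint speeds; "joint_efforts": joint torques, N m; "tool_pos": TCP position; "tcp_rot": TCP orientation; "contact_force": force on the tool from outside, world axes, zero at the start; "ft_torque": the same for the moment, N m; "grip_width": finger opening in m; "grip_force": force on a finger pad.
Only numpy, scipy, OpenCV 4.12 (cv2) and the standard library are available. Lean on these libraries where they do the work, as an engineer would, in place of code of your own. Each camera call takes 0.05 s, during which the arm holds its last target. There are 200 camera calls.

## Working session

There is one attempt and no reset: what is moved stays moved. The work goes in short steps, Python scripts to look and compute and a shell command to move; the robot and the scene stay as the last step left them, time stands still between calls to the robot, and variables do not carry over. Pictures are saved under pics/ and viewed, at most 15 in all, crops included, and the job is handed in when it is done.

```bash
mkdir -p pics; python3 - <<'E'
from station import robot
import cv2
for n in("scene","top"):
    cv2.imwrite(f"pics/{n}0.png",robot.snapshot(n))
    c=robot.camera_info(n);print(n,c)
print(robot.camera_info("wrist"),robot.tcp_to_grasp)
print(robot.observe())
E
```

```text
scene {'fovy': 51.95797764319667, 'cx': 259.16105337777157, 'cy': 191.24344177346262, 'R': array([[-0.3732204 ,  0.92772756, -0.00530175],
       [ 0.56716326,  0.22363721, -0.79266149],
       [-0.73418824, -0.2988444 , -0.60963896]]), 't': array([ 0.21495715, -0.28341971,  1.53123512])}
top {'fovy': 45.67121641471498, 'cx': 266.03818206265555, 'cy': 195.26254573246712, 'R': array([[ 0.0176648 , -0.99961345, -0.02146891],
       [-0.99268319, -0.01496901, -0.11981654],
       [ 0.11944886,  0.02342836, -0.99256389]]), 't': array([0.00196351, 0.57726993, 1.13871813])}
{'fovy': 65.70646984690485, 'cx': 259.04255837541365, 'cy': 193.263570626418, 'hand_eye': array([[ 1.55396514e-06, -9.44912149e-01, -3.27324046e-01,
         8.46347941e-02],
       [ 9.99999794e-01, -2.08584375e-04,  6.06884453e-04,
         2.43870410e-04],
       [-6.41727174e-04, -3.27323979e-01,  9.44911954e-01,
        -1.41997630e-01],
       [ 0.00000000e+00,  0.00000000e+00,  0.00000000e+00,
         1.00000000e+00]])} 0.0187
{'clock': 0.1, 'joint_pos': array([ 1.28999006e+00,  2.41321280e-01,  3.86158665e-03,  1.33521772e+00,
       -2.71759183e-05,  1.57077813e+00]), 'qvel': array([-9.60078794e-04, -1.64041933e-05,  3.51273614e-03, -3.27503304e-04,
       -2.08665860e-04, -3.29668826e-04]), 'joint_efforts': array([-3.46801298e-04, -3.73137081e+01,  2.53010184e+01,  1.08383151e-02,
       -1.35660503e-05, -5.16565990e-06]), 'tool_pos': array([0.13841477, 0.47986479, 0.23051117]), 'tcp_rot': array([ 1.39933211e-01,  9.90160498e-01, -9.33188181e-04, -1.18175989e-04]), 'contact_force': array([-0.08250846, -0.26012096,  0.04656379]), 'ft_torque': array([-0.01616864, -0.04694829,  0.0100205 ]), 'grip_force': 0.0, 'grip_width': 0.08548489779684308}
```

View pics/top0.png

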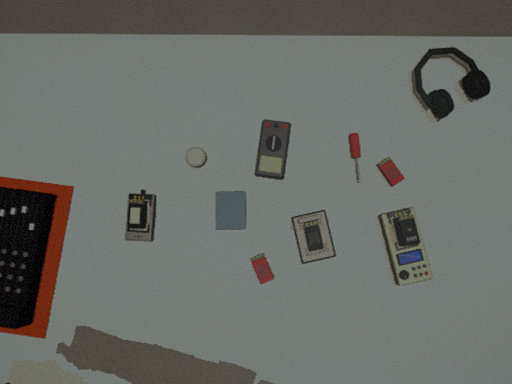

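View pics/scene0.png

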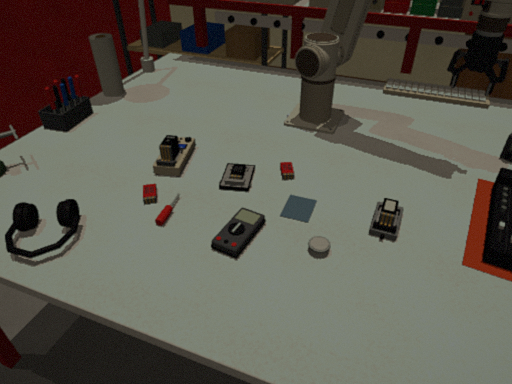

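The top view shows the charger with the labelled medium pack at (140,216), the empty mat at (231,210), the tray with the slim pack at (314,236) and the analyser with the large pack at (405,235). The look-alikes are red packs at (262,268) and (390,171). My choices are the black packs in the fixtures. Next is a close crop to check that.

```bash
cat > h.py <<'E'
import numpy as np,cv2
from scipy.spatial.transform import Rotation as Ro
from station import robot
def ray(name,px,st=None):
    c=robot.camera_info(name);f=192/np.tan(np.radians(c["fovy"]/2))
    d=np.array([px[0]-c["cx"],px[1]-c["cy"]],float)
    if name=="wrist":
        r=np.hypot(*d);th=r/f;v=np.array([*(d/max(r,1e-9)*np.sin(th)),np.cos(th)])
        T=c["hand_eye"];R=Ro.from_quat(st["tcp_rot"]).as_matrix()
        return R@T[:3,3]+st["tool_pos"],R@T[:3,:3]@v
    v=np.array([*(d/f),1.]);return -c["R"].T@c["t"],c["R"].T@v
def onz(name,px,z,st=None):
    o,d=ray(name,px,st);return o+d*(z-o[2])/d[2]
def proj(X,st):  # wrist projection
    c=robot.camera_info("wrist");f=192/np.tan(np.radians(c["fovy"]/2))
    T=c["hand_eye"];R=Ro.from_quat(st["tcp_rot"]).as_matrix()
    p=T[:3,:3].T@(R.T@(np.asarray(X)-st["tool_pos"])-T[:3,3])
    r=np.hypot(p[0],p[1]);th=np.arctan2(r,p[2]);return np.array([c["cx"],c["cy"]])+p[:2]/r*th*f
def rel(goal,head,st=None,q0=None):
    """units for a move to TCP goal with tool y-line perpendicular to heading head (deg)"""
    st=st or robot.observe();R=Ro.from_quat(st["tcp_rot"]).as_matrix()
    l=R.T@(np.asarray(goal)-st["tool_pos"])/.025
    a=np.degrees(np.arctan2(R[1,0],R[0,0]))
    s=(-(head-a)+90)%180-90
    return np.round(l,2),round(s/5,2),"toolx heading %.1f"%a
E
python3 - <<'E'
from h import *
im=cv2.imread("pics/top0.png")
a=[im[180:250,110:170],im[180:250,205:265],im[200:270,285:345],im[200:290,375:435]]
a=[cv2.resize(x,None,fx=5,fy=5,interpolation=cv2.INTER_CUBIC)[:350] for x in a]
cv2.imwrite("pics/crop.png",cv2.resize(cv2.convertScaleAbs(np.hstack(a),alpha=1.6),(800,233)))
for n,p,z in[("chg",(140,217),.03),("mat",(231,210),.003),("tray",(314,236),.015),("ana",(405,246),.038),("anpack",(406,231),.098),("chpack",(136,215),.064),("slim",(314,235),.035)]:
    print(n,onz("top",p,z).round(3))
E
```

```text
chg [0.516 0.336 0.03 ]
mat [0.54  0.104 0.003]
tray [ 0.475 -0.114  0.015]
ana [ 0.453 -0.341  0.038]
anpack [ 0.488 -0.327  0.098]
chpack [0.519 0.336 0.064]
slim [ 0.477 -0.112  0.035]
```

View pics/crop.png

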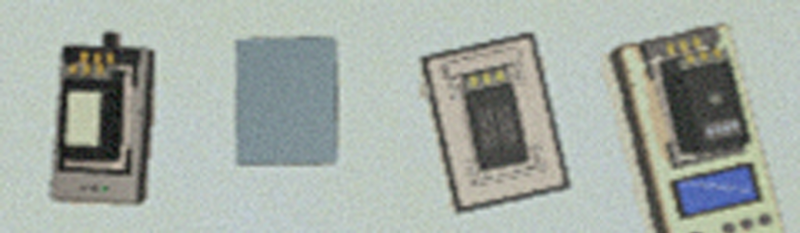

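The crop shows the medium pack (white label) on the charger, the slim pack (ribs) in the tray and the large pack (button and marks) on the analyser. Terminals are toward the top of the image (+x) on all three. Next I'll view each one with the wrist camera.

```bash
python3 - <<'E'
from h import *
print(rel([.49,.336,.2],-3),rel([.45,-.112,.2],10))
E
```

```text
(array([-15.11,  -1.63,   1.22]), np.float64(-2.62), 'toolx heading 163.9') (array([-18.54, -19.29,   1.26]), np.float64(-5.22), 'toolx heading 163.9')
```

```bash
python3 -m creep '[{"linear":[-15.1,-1.6,1.2],"spin":-2.6},{"linear":[-15.1,-1.6,1.2],"spin":-2.6},{"linear":[-15.1,-1.6,1.2],"spin":-2.6},{"linear":[-15.1,-1.6,1.2],"spin":-2.6},{"linear":[-15.1,-1.6,1.2],"spin":-2.6},{"linear":[-15.1,-1.6,1.2],"spin":-2.6},{"linear":[-15.1,-1.6,1.2],"spin":-2.6},{"linear":[-15.1,-1.6,1.2],"spin":-2.6},{"linear":[-15.1,-1.6,1.2],"spin":-2.6},{"linear":[-15.1,-1.6,1.2],"spin":-2.6}]'
cat > snap.py <<'E'
import sys;from h import *
import json
n=sys.argv[1];st=robot.observe();im=robot.snapshot("wrist");cv2.imwrite(f"pics/{n}_raw.png",im)
json.dump({k:np.asarray(st[k]).tolist() for k in("tool_pos","tcp_rot")},open(f"pics/{n}.json","w"))
x0,y0,x1,y1=map(int,sys.argv[2:6]) if len(sys.argv)>2 else (0,0,512,384)
s=min(800/(x1-x0),600/(y1-y0));print("scale",s,st["tool_pos"],st["tcp_rot"])
cv2.imwrite(f"pics/{n}.png",cv2.convertScaleAbs(cv2.resize(im[y0:y1,x0:x1],None,fx=s,fy=s,interpolation=cv2.INTER_CUBIC)[:600,:800],alpha=1.6))
E
python3 snap.py chg
```

```text
clock: 1.1
tool_pos: [0.4902, 0.3365, 0.2002]
tcp_rot: [0.028, 1.0, -0.001, -0.001]
contact_force: [0.0, -0.5, -0.3]
grip_width: 0.0853
grip_force: 0.0
scale 1.5625 [0.49024293 0.33650961 0.20016427] [ 2.79225235e-02  9.99609330e-01 -5.04974441e-04 -1.12478687e-03]
```

View pics/chg.png

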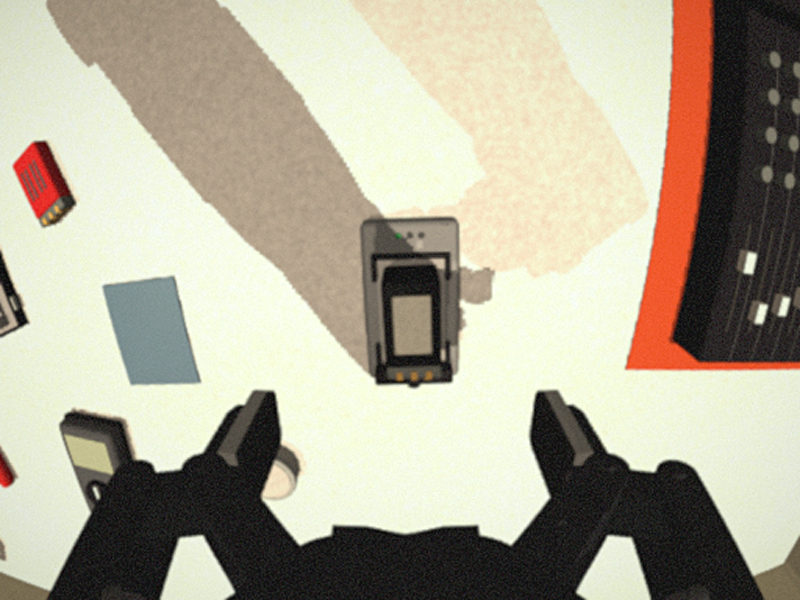

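The wrist view shows the charger at about (413,300) of the 800x600 picture, with the pack in it and its terminals toward +x (down). I'll crop closer for the edge points.

```bash
python3 - <<'E'
import cv2
im=cv2.imread("pics/chg_raw.png")[135:255,210:315]
cv2.imwrite("pics/chg_c.png",cv2.convertScaleAbs(cv2.resize(im,None,fx=5,fy=5,interpolation=cv2.INTER_CUBIC),alpha=1.8))
E
```

```text
(no output)
```

View pics/chg_c.png

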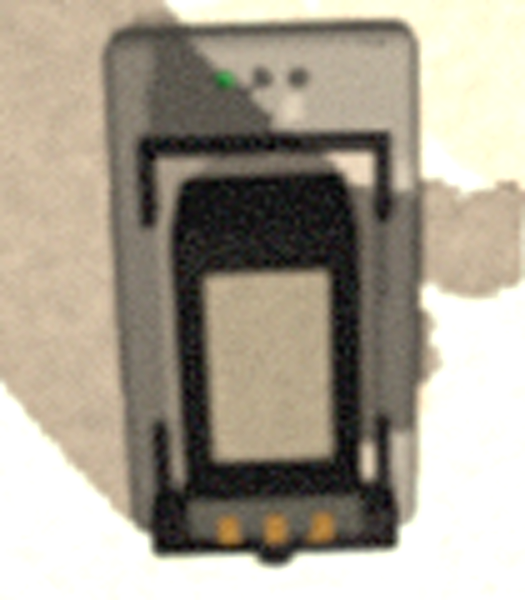

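```bash
cat > m.py <<'E'
from h import *
import json
def load(n):
    d=json.load(open(f"pics/{n}.json"));return {k:np.array(v) for k,v in d.items()}
def pts(n,L,off,s):
    st=load(n);o={}
    for k,(u,v,z) in L.items(): o[k]=onz("wrist",(off[0]+(u+.5)/s-.5,off[1]+(v+.5)/s-.5),z,st)
    return o
def show(o):
    for k,v in o.items():print(k,(v[:2]*1000).round(1))
def frame(A,B,xa,xb):
    d=B-A;print("len",np.linalg.norm(d[:2])*1000,"exp",xb-xa,"head",np.degrees(np.arctan2(d[1],d[0])))
    u=d[:2]/np.linalg.norm(d[:2]);m=(A+B)[:2]/2;print("origin",m-u*(xa+xb)/2000)
E
python3 - <<'E'
from m import *
o=pts("chg",dict(rl=(157,152,.03),rr=(376,150,.03),bl=(155,552,.04),br=(397,545,.04),pl=(180,185,.064),pr=(352,180,.064),pl2=(189,490,.064),pr2=(363,490,.064),cl=(192,545,.064),cr=(365,543,.064)),(210,135),5)
show(o)
frame((o['rl']+o['rr'])/2,(o['bl']+o['br'])/2,-76,17)
frame((o['pl']+o['pr'])/2,(o['cl']+o['cr'])/2,-71,0)
print(rel([.455,-.113,.2],11))
E
```

```text
rl [480.1 317.8]
rr [482.3 365.1]
bl [572.1 310.8]
br [573.5 366.9]
pl [478.9 324.4]
pr [479.7 357.7]
pl2 [544.5 321.6]
pr2 [546.5 357.9]
cl [557.6 321.3]
cr [559.2 358. ]
len 91.61823993944239 exp 93 head -1.640641225778226
origin [0.55646432 0.33931799]
len 79.11969904311039 exp 71 head -1.0086649355938915
origin [0.55434922 0.33973989]
(array([  0.4 , -18.06,   0.04]), np.float64(-2.82), 'toolx heading 176.9')
```

The charger has its origin at about (0.5565, 0.339) and heading about -2°. The measured sizes agree with the given ones (47/48 mm and 91.6/93 mm). Next is the tray.

```bash
python3 -m creep '[{"linear":[0.4,-18,0],"spin":-2.8},{"linear":[0.4,-18,0],"spin":-2.8},{"linear":[0.4,-18,0],"spin":-2.8},{"linear":[0.4,-18,0],"spin":-2.8},{"linear":[0.4,-18,0],"spin":-2.8},{"linear":[0.4,-18,0],"spin":-2.8},{"linear":[0.4,-18,0],"spin":-2.8},{"linear":[0.4,-18,0],"spin":-2.8},{"linear":[0.4,-18,0],"spin":-2.8},{"linear":[0.4,-18,0],"spin":-2.8}]'
python3 snap.py tray 200 120 330 240 
```

```text
clock: 2.15
tool_pos: [0.4549, -0.1152, 0.2018]
tcp_rot: [-0.092, 0.996, -0.001, 0.0]
contact_force: [1.0, 0.9, 0.6]
grip_width: 0.0852
grip_force: 0.0
scale 5.0 [ 0.45488555 -0.11519632  0.20178487] [-9.19278957e-02  9.95765144e-01 -9.76039651e-04  2.94824567e-04]
```

View pics/tray.png

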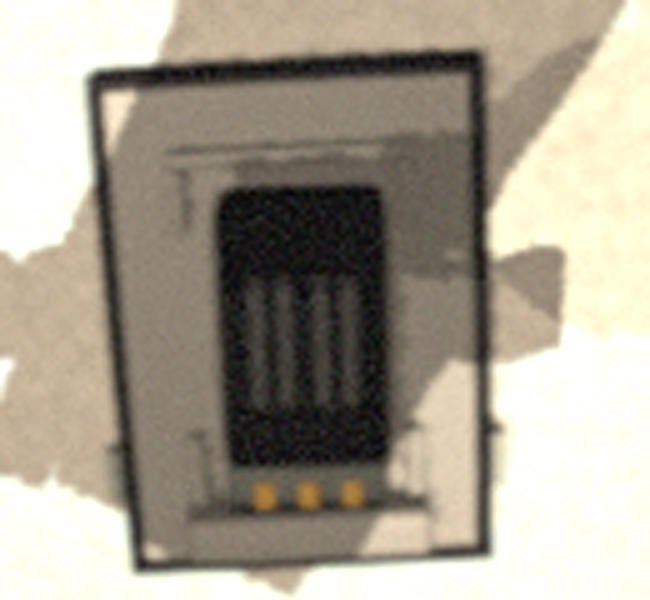

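```bash
python3 - <<'E'
from h import *
print(rel([.455,-.335,.25],9))
E
```

```text
(array([ 1.65, -8.74, -1.93]), np.float64(0.34), 'toolx heading -169.3')
```

The tray view shows the rim corners at (92,75), (483,55), (138,570) and (490,552), and the slim pack from (222,188) to (387,505) with its terminals at +x. Now the analyser.

```bash
python3 - <<'E'
from m import *
o=pts("tray",dict(tl=(94,80,.015),tr=(481,60,.015),bl=(140,568,.015),br=(488,550,.015),pl=(220,190,.035),pr=(383,188,.035),cl=(234,510,.035),cr=(388,502,.035),bkl=(190,515,.03),bkr=(430,505,.03)),(200,120),5)
show(o)
frame((o['tl']+o['tr'])/2,(o['bl']+o['br'])/2,-62,62)
frame((o['pl']+o['pr'])/2,(o['cl']+o['cr'])/2,-71,0)
E
python3 -m creep '[{"linear":[1.6,-8.7,-1.9],"spin":0.4},{"linear":[1.6,-8.7,-1.9],"spin":0.4},{"linear":[1.6,-8.7,-1.9],"spin":0.4},{"linear":[1.6,-8.7,-1.9],"spin":0.4},{"linear":[1.6,-8.7,-1.9],"spin":0.4},{"linear":[1.6,-8.7,-1.9],"spin":0.4},{"linear":[1.6,-8.7,-1.9],"spin":0.4}]'
python3 snap.py ana 180 120 340 240 
```

```text
tl [ 425.3 -166.8]
tr [405.1 -82.8]
bl [ 542.7 -138.5]
br [522.  -54.7]
pl [ 440.7 -134.4]
pr [ 433.9 -100.5]
cl [ 513.4 -118.9]
cr [505.  -84.7]
bkl [ 518.9 -128.5]
bkr [506.2 -74.2]
len 120.50465977514753 exp 124 head 13.557431690159603
origin [ 0.47374714 -0.11069134]
len 73.54312777446995 exp 71 head 12.279917424604307
origin [ 0.50795471 -0.10205985]
clock: 2.9
tool_pos: [0.4586, -0.3305, 0.2486]
tcp_rot: [-0.079, 0.997, 0.001, -0.0]
contact_force: [0.9, -0.0, -0.2]
grip_width: 0.0852
grip_force: 0.0
scale 5.0 [ 0.45860442 -0.33048517  0.24858899] [-7.88349842e-02  9.96887448e-01  6.72207372e-04 -1.00456406e-04]
```

View pics/ana.png

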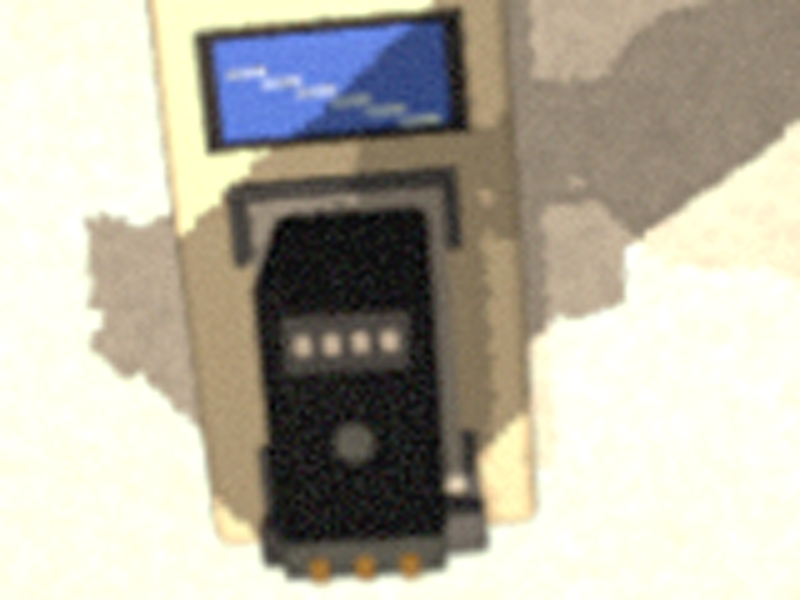

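```bash
python3 - <<'E'
from m import *
o=pts("ana",dict(rl=(248,202,.044),rr=(443,187,.044),ol=(232,188,.044),or_=(460,170,.044),fr=(465,500,.044),blk=(488,548,.054),blkL=(268,562,.054),tl=(198,35,.038),tr=(458,12,.038),bl=(210,152,.038),br=(466,130,.038),baseL=(215,540,.038),baseR=(535,518,.038),tpl=(258,290,.098),tfl=(272,535,.098),tfr=(445,540,.098),cl=(290,576,.098),cr=(443,568,.098),but=(353,443,.098)),(180,120),5)
show(o)
h=lambda a,b:np.degrees(np.arctan2(*(o[b]-o[a])[[1,0]]))
print([h(*p)-90*k for p,k in((('tl','bl'),0),(('tr','br'),0),(('tl','tr'),1),(('bl','br'),1),(('rl','rr'),1),(('ol','or_'),1),(('baseL','baseR'),1),(('blkL','blk'),1))])
E
```

```text
rl [ 457.7 -366. ]
rr [ 446.9 -320.6]
ol [ 454.8 -370.3]
or_ [ 442.1 -317.3]
fr [ 526.1 -301.5]
blk [ 533.9 -294.6]
blkL [ 546.6 -348.9]
tl [ 420.3 -383.8]
tr [ 405.5 -323.7]
bl [ 448.1 -377.2]
br [ 433.4 -317. ]
baseL [ 550.6 -363.8]
baseR [ 531.  -281.7]
tpl [ 462.9 -358.1]
tfl [ 517.5 -348.1]
tfr [ 512.7 -310.7]
cl [ 526.8 -342.9]
cr [ 519.5 -309.9]
but [ 493.2 -333.8]
[np.float64(13.313532556743828), np.float64(13.361242105071941), np.float64(13.739238990383342), np.float64(13.795844220186424), np.float64(13.373913623151083), np.float64(13.472515491056598), np.float64(13.42735011581965), np.float64(13.140441749855768)]
```

The analyser has its origin at about (0.5245, -0.3257) and heading 13.5°. The tray has its origin at (0.5075, -0.1025) and heading 13.4°. I'll park the large pack on the mat first.

```bash
cat >> m.py <<'E'
F=dict(ana=(.5245,-.3257,.038,13.5),tray=(.5075,-.1025,.014,13.4),chg=(.5560,.3393,.024,-2.0),mat=(.575,.104,.003,0))
def c(n,z,dx=0,dy=0):
    x,y,f,h=F[n];a=np.radians(h);u=np.array([np.cos(a),np.sin(a)]);v=np.array([-u[1],u[0]])
    p=np.array([x,y])+u*(-.0355+dx)+v*dy;print(n,rel([*p,f+z],h))
E
python3 -c "
from m import *
c('ana',.0133)"
```

```text
ana (array([-1.22, -0.37,  7.89]), np.float64(-0.88), 'toolx heading -170.9')
```

```bash
python3 -m creep '[{"linear":[-1.2,-0.4,1],"spin":-0.9},{"linear":[-1.2,-0.4,2.5],"spin":-0.9},{"linear":[-1.2,-0.4,4],"spin":-0.9},{"linear":[-1.2,-0.4,5.2],"spin":-0.9},{"linear":[-1.2,-0.4,6.2],"spin":-0.9},{"linear":[-1.2,-0.4,7],"spin":-0.9},{"linear":[-1.2,-0.4,7.6],"spin":-0.9},{"linear":[-1.2,-0.4,7.9],"spin":-0.9},{"linear":[-1.2,-0.4,7.9],"spin":-0.9}]'
python3 -m creep '[{"linear":[0,0,0],"spin":0},{"linear":[0,0,0],"spin":0},{"linear":[0,0,0],"spin":0},{"linear":[0,0,0],"spin":0},{"linear":[0,0,0],"spin":0},{"linear":[0,0,0],"spin":0},{"linear":[0,0,0],"spin":0},{"linear":[0,0,0],"spin":0}]' 30
python3 -c "
from m import *
c('ana',.0133)"
```

```text
clock: 3.85
tool_pos: [0.4887, -0.3354, 0.0503]
tcp_rot: [-0.118, 0.993, 0.001, -0.001]
contact_force: [0.2, 0.2, -0.1]
grip_width: 0.0857
grip_force: 0.0
clock: 4.65
tool_pos: [0.4897, -0.3382, 0.0524]
tcp_rot: [-0.117, 0.993, -0.001, 0.001]
contact_force: [-0.1, 1.6, 4.9]
grip_width: 0.0378
grip_force: 61.3
ana (array([-0.05,  0.16,  0.05]), np.float64(-0.02), 'toolx heading -166.6')
```

```bash
python3 -m creep '[{"linear":[0,0,-0.3],"spin":0},{"linear":[0,0,-1],"spin":0},{"linear":[0,0,-2],"spin":0},{"linear":[0,0,-3.2],"spin":0},{"linear":[0,0,-4.2],"spin":0},{"linear":[0,0,-4.8],"spin":0},{"linear":[0,0,-5],"spin":0},{"linear":[0,0,-5],"spin":0}]'
python3 -c "
from m import *
c('mat',.12);robot.observe()['grip_force']"
```

```text
clock: 5.45
tool_pos: [0.489, -0.338, 0.1765]
tcp_rot: [-0.117, 0.993, -0.0, 0.0]
contact_force: [-0.9, -0.5, -1.8]
grip_width: 0.0374
grip_force: 60.7
mat (array([-6.06, 16.73,  2.13]), np.float64(2.68), 'toolx heading -166.6')
```

```bash
python3 -m creep '[{"linear":[-0.3,0.8,0],"spin":0.2},{"linear":[-0.9,2.4,0],"spin":0.5},{"linear":[-1.5,4.2,0],"spin":0.8},{"linear":[-2.2,6,0],"spin":1.1},{"linear":[-2.8,7.8,0],"spin":1.4},{"linear":[-3.5,9.6,0],"spin":1.7},{"linear":[-4.1,11.4,0.2],"spin":2},{"linear":[-4.8,13.2,0.4],"spin":2.3},{"linear":[-5.4,14.8,0.8],"spin":2.5},{"linear":[-5.8,16,1.2],"spin":2.7}]'
python3 -c "
from m import *
c('mat',.015)"
```

```text
clock: 6.45
tool_pos: [0.5364, 0.0875, 0.1444]
tcp_rot: [0.0, 1.0, 0.0, -0.001]
contact_force: [0.5, 0.0, -2.4]
grip_width: 0.0372
grip_force: 60.8
mat (array([-0.14,  0.66,  5.06]), np.float64(-0.0), 'toolx heading 180.0')
```

```bash
python3 -m creep '[{"linear":[-0.1,0.5,0.5],"spin":0},{"linear":[-0.1,0.7,1.4],"spin":0},{"linear":[-0.1,0.7,2.4],"spin":0},{"linear":[-0.1,0.7,3.3],"spin":0},{"linear":[-0.1,0.7,4.1],"spin":0},{"linear":[-0.1,0.7,4.6],"spin":0},{"linear":[-0.1,0.7,4.8],"spin":0},{"linear":[-0.1,0.7,4.9],"spin":0},{"linear":[-0.1,0.7,4.9],"spin":0}]'
python3 -m creep '[{"linear":[0,0,0.05],"spin":0},{"linear":[0,0,0.1],"spin":0},{"linear":[0,0,0.1],"spin":0}]'
```

```text
clock: 7.35
tool_pos: [0.5402, 0.1022, 0.0241]
tcp_rot: [0.001, 1.0, 0.0, 0.0]
contact_force: [0.8, -0.0, -1.9]
grip_width: 0.037
grip_force: 60.9
clock: 7.65
tool_pos: [0.5401, 0.1025, 0.0217]
tcp_rot: [0.001, 1.0, 0.0, 0.0]
contact_force: [-0.2, -0.8, -2.7]
grip_width: 0.0375
grip_force: 60.9
```

Not in contact yet, so I'll creep down until the force rises.

```bash
python3 -m creep '[{"linear":[0,0,0.08],"spin":0},{"linear":[0,0,0.12],"spin":0},{"linear":[0,0,0.12],"spin":0}]'; python3 -m creep '[{"linear":[0,0,0.04],"spin":0},{"linear":[0,0,0.08],"spin":0},{"linear":[0,0,0.08],"spin":0}]'
```

```text
clock: 7.95
tool_pos: [0.5396, 0.1024, 0.0181]
tcp_rot: [0.001, 1.0, -0.0, -0.0]
contact_force: [0.3, 0.3, -2.4]
grip_width: 0.0372
grip_force: 60.9
clock: 8.25
tool_pos: [0.5399, 0.1024, 0.0174]
tcp_rot: [0.001, 1.0, 0.0, 0.0]
contact_force: [-3.0, -1.2, 5.9]
grip_width: 0.0374
grip_force: 61.9
```

```bash
python3 -m creep '[{"linear":[0,0,0],"spin":0},{"linear":[0,0,0],"spin":0},{"linear":[0,0,0],"spin":0},{"linear":[0,0,0],"spin":0}]' 70;  python3 -m creep '[{"linear":[0,0,-1],"spin":0},{"linear":[0,0,-2.5],"spin":0},{"linear":[0,0,-4.2],"spin":0},{"linear":[0,0,-5.5],"spin":0},{"linear":[0,0,-6],"spin":0}]'
python3 -c "
from m import *
c('tray',.08)"
```

```text
clock: 8.65
tool_pos: [0.5399, 0.1024, 0.0162]
tcp_rot: [0.001, 1.0, 0.0, 0.0]
contact_force: [-0.3, -0.1, 0.2]
grip_width: 0.0704
grip_force: 0.0
clock: 9.15
tool_pos: [0.542, 0.1028, 0.1703]
tcp_rot: [0.001, 1.0, 0.001, 0.003]
contact_force: [1.2, -0.3, -0.0]
grip_width: 0.0703
grip_force: 0.0
tray (array([ 2.77, -8.55,  3.02]), np.float64(-2.7), 'toolx heading 179.9')
```

```bash
python3 -m creep '[{"linear":[0.5,-1.4,0],"spin":-0.8},{"linear":[1,-3,0],"spin":-1.6},{"linear":[1.6,-4.9,0],"spin":-2.4},{"linear":[2.2,-6.7,0.3],"spin":-2.7},{"linear":[2.7,-8,0.8],"spin":-2.7},{"linear":[2.8,-8.5,1.6],"spin":-2.7},{"linear":[2.8,-8.5,2.4],"spin":-2.7},{"linear":[2.8,-8.5,3],"spin":-2.7},{"linear":[2.8,-8.5,3],"spin":-2.7},{"linear":[2.8,-8.5,3],"spin":-2.7}]' 50
python3 -c "
from m import *
c('tray',.01)"; python3 snap.py tray2 180 100 340 384
```

```text
clock: 10.15
tool_pos: [0.4689, -0.1098, 0.0907]
tcp_rot: [-0.117, 0.993, 0.0, -0.001]
contact_force: [0.5, -0.3, -0.5]
grip_width: 0.0499
grip_force: 0.0
tray (array([-0.15, -0.07,  2.67]), np.float64(0.0), 'toolx heading -166.6')
scale 2.112676056338028 [ 0.46894737 -0.10982383  0.09071199] [-1.16792601e-01  9.93155895e-01  3.27633783e-04 -8.65713965e-04]
```

View pics/tray2.png

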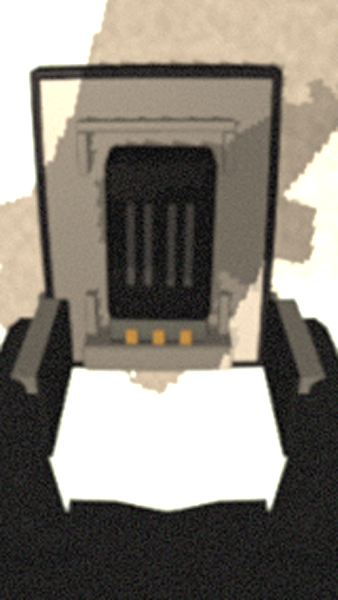

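Aligned: the pack is centred between the fingers (col 161 vs 162). I'll descend, watching the force.

```bash
python3 -m creep '[{"linear":[-0.1,-0.05,0.6],"spin":0},{"linear":[-0.15,-0.05,1.3],"spin":0},{"linear":[-0.15,-0.05,2],"spin":0},{"linear":[-0.15,-0.05,2.4],"spin":0},{"linear":[-0.15,-0.05,2.7],"spin":0},{"linear":[-0.15,-0.05,2.85],"spin":0},{"linear":[-0.15,-0.05,2.95],"spin":0},{"linear":[-0.15,-0.05,2.95],"spin":0}]'
python3 -c "
from m import *
c('tray',.001)"
```

```text
clock: 11.0
tool_pos: [0.4737, -0.1104, 0.0178]
tcp_rot: [-0.117, 0.993, -0.0, 0.0]
contact_force: [0.5, -0.4, 0.3]
grip_width: 0.0499
grip_force: 0.0
tray (array([ 0.03, -0.01,  0.11]), np.float64(0.0), 'toolx heading -166.6')
```

```bash
python3 -m creep '[{"linear":[0,0,0],"spin":0},{"linear":[0,0,0],"spin":0},{"linear":[0,0,0],"spin":0},{"linear":[0,0,0],"spin":0},{"linear":[0,0,0],"spin":0}]' 30
python3 -m creep '[{"linear":[0,0,-0.2],"spin":0},{"linear":[0,0,-0.7],"spin":0},{"linear":[0,0,-1.6],"spin":0},{"linear":[0,0,-2.8],"spin":0},{"linear":[0,0,-3.8],"spin":0},{"linear":[0,0,-4.6],"spin":0},{"linear":[0,0,-5],"spin":0},{"linear":[0,0,-5],"spin":0}]'
python3 -c "
from m import *
c('ana',.05)"
```

```text
clock: 11.5
tool_pos: [0.4742, -0.1105, 0.0183]
tcp_rot: [-0.117, 0.993, -0.0, 0.001]
contact_force: [-0.3, -0.7, 5.7]
grip_width: 0.0365
grip_force: 61.1
clock: 12.3
tool_pos: [0.4742, -0.1105, 0.1436]
tcp_rot: [-0.117, 0.993, -0.0, 0.001]
contact_force: [0.5, -0.0, -1.4]
grip_width: 0.0362
grip_force: 60.4
ana (array([ 1.46, -8.84,  2.23]), np.float64(-0.02), 'toolx heading -166.6')
```

```bash
python3 -m creep '[{"linear":[0.2,-0.8,0],"spin":0},{"linear":[0.4,-2.2,0],"spin":0},{"linear":[0.7,-4,0],"spin":0},{"linear":[1,-5.8,0],"spin":0},{"linear":[1.3,-7.4,0.2],"spin":0},{"linear":[1.45,-8.4,0.8],"spin":0},{"linear":[1.45,-8.8,1.4],"spin":0},{"linear":[1.45,-8.8,1.8],"spin":0},{"linear":[1.45,-8.8,2],"spin":0},{"linear":[1.45,-8.8,2],"spin":0}]'
python3 snap.py ana2 150 70 370 235
python3 -c "
from m import *
c('ana',.0045)"
```

```text
clock: 13.3
tool_pos: [0.4884, -0.3306, 0.0911]
tcp_rot: [-0.118, 0.993, 0.001, -0.001]
contact_force: [0.6, -0.2, -1.1]
grip_width: 0.0365
grip_force: 60.4
scale 3.6363636363636362 [ 0.48837978 -0.33059291  0.09108376] [-0.11763624  0.99305503  0.00133762 -0.00127857]
ana (array([-0.01, -0.13,  1.99]), np.float64(0.0), 'toolx heading -166.5')
```

View pics/ana2.png

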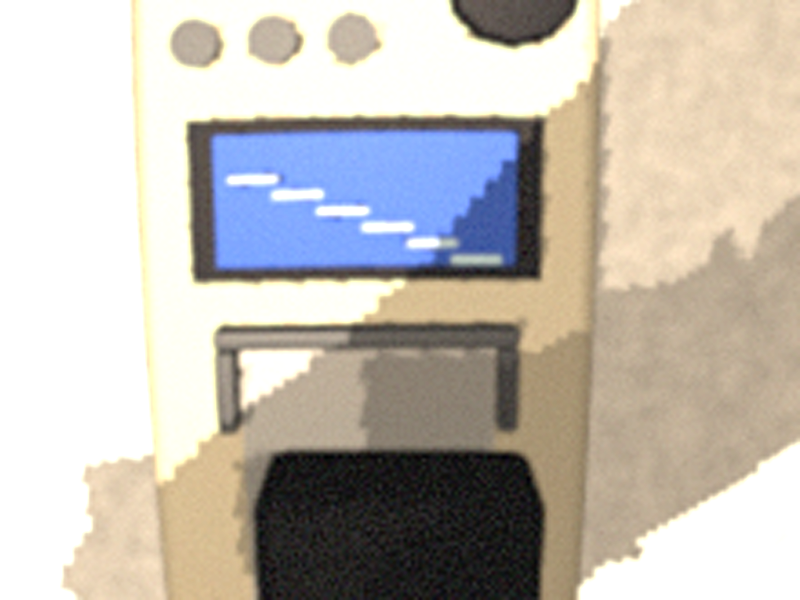

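```bash
python3 - <<'E'
from m import *
o=pts("ana2",dict(rl=(238,348,.044),rr=(498,346,.044),bl=(272,455,.087),br=(525,455,.087),tl=(257,497,.108),tr=(545,497,.108)),(150,70),3.636)
show(o)
a=np.radians(13.5);u=np.array([np.cos(a),np.sin(a)]);v=np.array([-u[1],u[0]])
for A,B in(("rl","rr"),("bl","br"),("tl","tr")):
    m=(o[A]+o[B])[:2]/2;print(A,m@u,m@v, np.linalg.norm(o[A]-o[B]))
p=robot.observe()["tool_pos"][:2];print("tcp",p@u,p@v)
E
```

```text
rl [ 457.6 -367.2]
rr [ 446.4 -321.5]
bl [ 460.4 -355.5]
br [ 452. -320.]
tl [ 458.6 -355.5]
tr [ 450.2 -320.4]
rl 0.3591066978192832 -0.4403365883246869 0.04700616817654221
bl 0.3647398908296207 -0.43492224154783066 0.036432459699342744
tl 0.362968682497845 -0.4346803460420413 0.036076712551642555
tcp 0.3982707367088464 -0.43606311207152315
```

```bash
python3 -m creep '[{"linear":[0,-0.2,0.4],"spin":0},{"linear":[0,-0.2,0.9],"spin":0},{"linear":[0,-0.2,1.3],"spin":0},{"linear":[0,-0.2,1.6],"spin":0},{"linear":[0,-0.2,1.7],"spin":0},{"linear":[0,-0.2,1.7],"spin":0},{"linear":[0,-0.2,1.7],"spin":0}]'
python3 - <<'E'
from m import *
a=np.radians(13.5);u=np.array([np.cos(a),np.sin(a)]);v=np.array([-u[1],u[0]])
p=robot.observe()["tool_pos"][:2];print("tcp",p@u,p@v)
c('ana',.0045)
E
```

```text
clock: 14.05
tool_pos: [0.4906, -0.3378, 0.0503]
tcp_rot: [-0.117, 0.993, -0.0, 0.0]
contact_force: [-1.0, -0.3, -1.1]
grip_width: 0.0363
grip_force: 60.5
tcp 0.3981580247675403 -0.4429635982661554
ana (array([-0.01,  0.15,  0.31]), np.float64(-0.02), 'toolx heading -166.6')
```

```bash
python3 -m creep '[{"linear":[0,0.06,0.1],"spin":0},{"linear":[0,0.06,0.2],"spin":0},{"linear":[0,0.06,0.26],"spin":0},{"linear":[0,0.06,0.26],"spin":0}]'; python3 -m creep '[{"linear":[0,0,0.04],"spin":0},{"linear":[0,0,0.08],"spin":0},{"linear":[0,0,0.08],"spin":0}]'
```

```text
clock: 14.45
tool_pos: [0.4898, -0.336, 0.0433]
tcp_rot: [-0.117, 0.993, 0.0, -0.0]
contact_force: [-0.3, -0.2, -2.1]
grip_width: 0.0367
grip_force: 60.5
clock: 14.75
tool_pos: [0.4902, -0.3362, 0.0424]
tcp_rot: [-0.117, 0.993, -0.0, 0.0]
contact_force: [-1.7, 0.2, 3.8]
grip_width: 0.0368
grip_force: 61.1
```

Contact at 3.8 N. I'll release with a small opening and lift.

```bash
python3 -m creep '[{"linear":[0,0,0],"spin":0},{"linear":[0,0,0],"spin":0},{"linear":[0,0,0],"spin":0}]' 52;  python3 -m creep '[{"linear":[0,0,-0.5],"spin":0},{"linear":[0,0,-1.5],"spin":0},{"linear":[0,0,-3],"spin":0},{"linear":[0,0,-4.5],"spin":0},{"linear":[0,0,-5.5],"spin":0},{"linear":[0,0,-6],"spin":0},{"linear":[0,0,-6],"spin":0}]'
python3 snap.py ana3 180 80 340 230
python3 -c "
from m import *
c('chg',.12)"
```

```text
clock: 15.05
tool_pos: [0.4901, -0.3362, 0.0414]
tcp_rot: [-0.117, 0.993, -0.0, 0.0]
contact_force: [0.5, -0.2, -0.3]
grip_width: 0.0517
grip_force: 0.0
clock: 15.75
tool_pos: [0.4911, -0.3369, 0.1942]
tcp_rot: [-0.117, 0.993, -0.002, 0.002]
contact_force: [-0.2, 0.0, 0.4]
grip_width: 0.0524
grip_force: 0.0
scale 4.0 [ 0.49112616 -0.33690532  0.19415717] [-0.11676759  0.99315628 -0.00160931  0.00182641]
chg (array([-7.46, 26.06,  1.9 ]), np.float64(3.08), 'toolx heading -166.6')
```

View pics/ana3.png

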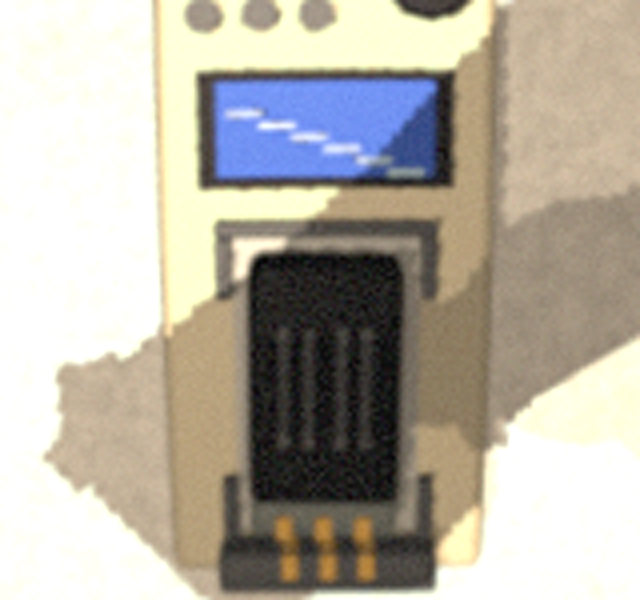

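The slim pack is seated and centred in the analyser: body cols 250–402, stops 220–436, terminals at the end block. Next is the medium pack.

```bash
python3 -m creep '[{"linear":[-0.3,0.8,0],"spin":0.1},{"linear":[-0.7,2.4,0],"spin":0.3},{"linear":[-1.2,4.2,0],"spin":0.5},{"linear":[-1.7,6,0],"spin":0.7},{"linear":[-2.2,7.8,0],"spin":0.9},{"linear":[-2.7,9.6,0],"spin":1.1},{"linear":[-3.3,11.4,0],"spin":1.3},{"linear":[-3.8,13.2,0],"spin":1.5},{"linear":[-4.3,15,0],"spin":1.7},{"linear":[-4.8,16.8,0],"spin":2}]' 60
python3 -c "
from m import *
c('chg',.12)"
```

```text
clock: 16.8
tool_pos: [0.5077, 0.1019, 0.1892]
tcp_rot: [-0.029, 1.0, -0.0, -0.002]
contact_force: [1.3, -0.8, 0.5]
grip_width: 0.0601
grip_force: 0.0
chg (array([-1.08,  9.5 ,  1.8 ]), np.float64(1.07), 'toolx heading -176.6')
```

```bash
python3 -m creep '[{"linear":[-0.2,1.6,0],"spin":0.2},{"linear":[-0.4,3.4,0],"spin":0.4},{"linear":[-0.6,5.2,0],"spin":0.6},{"linear":[-0.8,7,0],"spin":0.8},{"linear":[-1,8.6,0.6],"spin":1},{"linear":[-1,9.4,1.2],"spin":1.1},{"linear":[-1,9.4,1.7],"spin":1.1},{"linear":[-1,9.4,1.8],"spin":1.1},{"linear":[-1,9.4,1.8],"spin":1.1}]'
python3 -m creep '[{"linear":[0,0,0],"spin":0}]'
python3 -c "
from m import *
c('chg',.01)"
```

```text
clock: 17.7
tool_pos: [0.5194, 0.3346, 0.1448]
tcp_rot: [0.019, 1.0, -0.001, -0.002]
contact_force: [0.0, -0.4, 0.3]
grip_width: 0.0599
grip_force: 0.0
clock: 17.8
tool_pos: [0.5207, 0.3351, 0.1469]
tcp_rot: [0.019, 1.0, -0.0, 0.0]
contact_force: [-0.1, 0.3, 0.3]
grip_width: 0.0598
grip_force: 0.0
chg (array([0.02, 0.22, 4.52]), np.float64(-0.04), 'toolx heading 177.8')
```

```bash
python3 -m creep '[{"linear":[0,0.2,0.6],"spin":0},{"linear":[0,0.2,1.6],"spin":0},{"linear":[0,0.2,2.6],"spin":0},{"linear":[0,0.2,3.5],"spin":0},{"linear":[0,0.2,4.1],"spin":0},{"linear":[0,0.2,4.4],"spin":0},{"linear":[0,0.2,4.5],"spin":0},{"linear":[0,0.2,4.5],"spin":0}]'
python3 -m creep '[{"linear":[0,0,0],"spin":0},{"linear":[0,0,0],"spin":0},{"linear":[0,0,0],"spin":0},{"linear":[0,0,0],"spin":0},{"linear":[0,0,0],"spin":0}]' 30
python3 -c "
from m import *
c('chg',.01)"
```

```text
clock: 18.6
tool_pos: [0.5212, 0.3412, 0.0349]
tcp_rot: [0.019, 1.0, 0.0, 0.001]
contact_force: [0.1, 0.0, 0.7]
grip_width: 0.06
grip_force: 0.0
clock: 19.1
tool_pos: [0.5215, 0.3419, 0.0356]
tcp_rot: [0.018, 1.0, 0.001, 0.001]
contact_force: [-0.5, -0.3, 5.4]
grip_width: 0.0372
grip_force: 61.8
chg (array([ 0.04, -0.06,  0.06]), np.float64(-0.02), 'toolx heading 177.9')
```

```bash
python3 -m creep '[{"linear":[0,0,-0.3],"spin":0},{"linear":[0,0,-1],"spin":0},{"linear":[0,0,-2],"spin":0},{"linear":[0,0,-3.2],"spin":0},{"linear":[0,0,-4.4],"spin":0},{"linear":[0,0,-5.4],"spin":0},{"linear":[0,0,-5.8],"spin":0},{"linear":[0,0,-5.8],"spin":0}]'
python3 snap.py empt 200 100 320 250
python3 -c "
from m import *
c('tray',.10)"
```

```text
clock: 19.9
tool_pos: [0.5211, 0.3418, 0.1805]
tcp_rot: [0.018, 1.0, 0.001, 0.001]
contact_force: [0.8, -0.5, -3.0]
grip_width: 0.0369
grip_force: 61.2
scale 4.0 [0.52108165 0.34180121 0.18047081] [1.81638091e-02 9.99834064e-01 8.14626840e-04 1.12134760e-03]
tray (array([  1.24, -18.14,   2.59]), np.float64(-3.1), 'toolx heading 177.9')
```

View pics/empt.png

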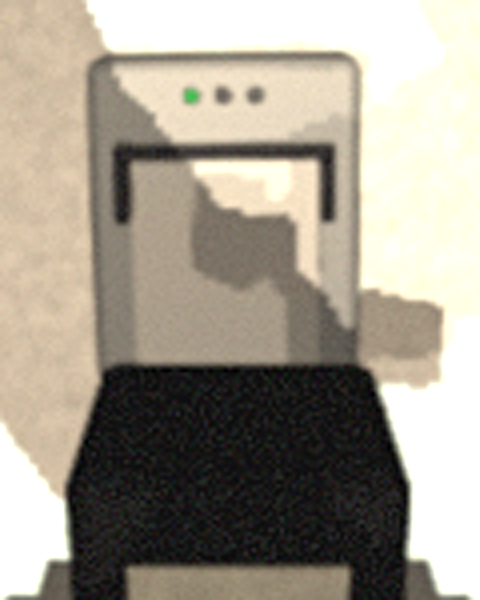

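```bash
python3 - <<'E'
from m import *
o=pts("empt",dict(rl=(130,160,.03),rr=(320,160,.03),bl=(108,368,.169),br=(372,368,.169)),(200,100),4);show(o)
E
python3 -m creep '[{"linear":[0.1,-0.8,0],"spin":-0.2},{"linear":[0.2,-2.2,0],"spin":-0.5},{"linear":[0.3,-4,0],"spin":-0.8},{"linear":[0.4,-5.8,0],"spin":-1.2},{"linear":[0.5,-7.6,0],"spin":-1.5},{"linear":[0.6,-9.4,0],"spin":-1.8},{"linear":[0.8,-11.2,0],"spin":-2.2},{"linear":[0.9,-13,0],"spin":-2.5},{"linear":[1,-14.8,0.2],"spin":-2.8},{"linear":[1.1,-16.4,0.5],"spin":-3.1}]'
python3 -c "
from m import *
c('tray',.045)"
```

```text
rl [480.9 317.2]
rr [482.7 364.3]
bl [488.1 325.7]
br [489.5 361.8]
clock: 20.95
tool_pos: [0.4765, -0.0692, 0.1648]
tcp_rot: [-0.117, 0.993, 0.0, -0.001]
contact_force: [0.8, -0.1, -1.1]
grip_width: 0.0373
grip_force: 61.1
tray (array([ 0.51, -1.58,  4.23]), np.float64(0.01), 'toolx heading -166.6')
```

```bash
python3 -m creep '[{"linear":[0.3,-0.7,0.3],"spin":0},{"linear":[0.5,-1.5,1],"spin":0},{"linear":[0.5,-1.6,2],"spin":0},{"linear":[0.5,-1.6,3],"spin":0},{"linear":[0.5,-1.6,3.8],"spin":0},{"linear":[0.5,-1.6,4.1],"spin":0},{"linear":[0.5,-1.6,4.2],"spin":0},{"linear":[0.5,-1.6,4.2],"spin":0}]'
python3 snap.py tr3 190 70 330 240
python3 -c "
from m import *
c('tray',.0116)"
```

```text
clock: 21.75
tool_pos: [0.475, -0.1091, 0.0612]
tcp_rot: [-0.117, 0.993, 0.0, -0.0]
contact_force: [-0.2, 0.7, -0.4]
grip_width: 0.0372
grip_force: 61.1
scale 3.5294117647058822 [ 0.47495707 -0.10906432  0.06122774] [-1.16885853e-01  9.93145247e-01  1.67296431e-04 -4.32972308e-04]
tray (array([ 0.12, -0.03,  1.45]), np.float64(0.0), 'toolx heading -166.6')
```

View pics/tr3.png

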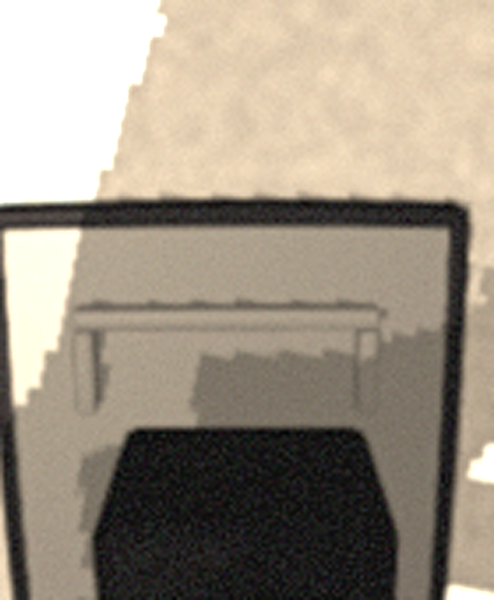

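```bash
python3 - <<'E'
from m import *
o=pts("tr3",dict(rl=(93,329,.02),rr=(357,328,.02),bl=(132,430,.0496),br=(362,430,.0496),tl=(96,535,.0896),tr=(398,535,.0896)),(190,70),3.5294)
show(o)
a=np.radians(13.5);u=np.array([np.cos(a),np.sin(a)]);v=np.array([-u[1],u[0]])
for A,B in(("rl","rr"),("bl","br"),("tl","tr")):
    m=(o[A]+o[B])[:2]/2;print(A,m@u,m@v, np.linalg.norm(o[A]-o[B]))
p=load("tr3")["tool_pos"][:2];print("tcp",p@u,p@v)
E
```

```text
rl [ 440.9 -144.9]
rr [429.7 -98.7]
bl [ 447.6 -133.2]
br [439.3 -98.4]
tl [ 447.3 -133.6]
tr [439.  -98.4]
rl 0.39485329749066217 -0.22005055681090266 0.047539253480530556
bl 0.4041257956149772 -0.2161244570347824 0.03571255727205091
tl 0.4038352872310882 -0.21621428736482007 0.03615308065012983
tcp 0.4363734078544662 -0.21692738792333097
```

```bash
python3 -m creep '[{"linear":[0.1,-0.1,0.2],"spin":0},{"linear":[0.16,-0.14,0.5],"spin":0},{"linear":[0.16,-0.14,0.8],"spin":0},{"linear":[0.16,-0.14,1],"spin":0},{"linear":[0.16,-0.14,1],"spin":0},{"linear":[0.16,-0.14,1],"spin":0}]'
python3 - <<'E'
from m import *
a=np.radians(13.5);u=np.array([np.cos(a),np.sin(a)]);v=np.array([-u[1],u[0]])
p=robot.observe()["tool_pos"];print("want dx,dy",(p[:2]@u-.4324)/.025,(-.2207-p[:2]@v)/.025,p[2]-.0256)
E
```

```text
clock: 22.4
tool_pos: [0.472, -0.1135, 0.0363]
tcp_rot: [-0.117, 0.993, 0.0, -0.0]
contact_force: [0.8, 1.0, -2.5]
grip_width: 0.0367
grip_force: 61.1
want dx,dy 0.0015995497738341413 -0.006304973911299694 0.010746708199789911
```

```bash
python3 -m creep '[{"linear":[0,0,0.1],"spin":0},{"linear":[0,0,0.2],"spin":0},{"linear":[0,0,0.3],"spin":0},{"linear":[0,0,0.36],"spin":0},{"linear":[0,0,0.36],"spin":0}]'; python3 -m creep '[{"linear":[0,0,0.04],"spin":0},{"linear":[0,0,0.08],"spin":0},{"linear":[0,0,0.08],"spin":0}]'
```

```text
clock: 22.9
tool_pos: [0.4719, -0.1135, 0.0273]
tcp_rot: [-0.117, 0.993, 0.0, -0.0]
contact_force: [-0.4, 0.5, -2.3]
grip_width: 0.0368
grip_force: 61.1
clock: 23.2
tool_pos: [0.4722, -0.1136, 0.0256]
tcp_rot: [-0.117, 0.993, -0.0, 0.0]
contact_force: [0.8, 0.7, -2.1]
grip_width: 0.0366
grip_force: 61.1
```

```bash
python3 -m creep '[{"linear":[0,0,0.04],"spin":0},{"linear":[0,0,0.08],"spin":0},{"linear":[0,0,0.08],"spin":0}]'
```

```text
clock: 23.5
tool_pos: [0.4722, -0.1136, 0.0255]
tcp_rot: [-0.117, 0.993, -0.0, 0.001]
contact_force: [-5.5, 0.8, 13.7]
grip_width: 0.037
grip_force: 63.3
```

Contact at 13.7 N. I'll release with a narrow opening so the fingers clear the rim.

```bash
python3 -m creep '[{"linear":[0,0,-0.03],"spin":0},{"linear":[0,0,-0.03],"spin":0},{"linear":[0,0,-0.03],"spin":0}]' 50;  python3 -m creep '[{"linear":[0,0,-0.5],"spin":0},{"linear":[0,0,-1.5],"spin":0},{"linear":[0,0,-3],"spin":0},{"linear":[0,0,-4.5],"spin":0},{"linear":[0,0,-5.5],"spin":0},{"linear":[0,0,-6],"spin":0},{"linear":[0,0,-6],"spin":0}]'
python3 snap.py tr4 180 80 340 230
python3 -c "
from m import *
c('mat',.0145)"
```

```text
clock: 23.8
tool_pos: [0.4723, -0.1136, 0.0243]
tcp_rot: [-0.117, 0.993, -0.0, 0.0]
contact_force: [-0.4, 0.8, 0.2]
grip_width: 0.0498
grip_force: 0.0
clock: 24.5
tool_pos: [0.4737, -0.1139, 0.1763]
tcp_rot: [-0.117, 0.993, -0.001, 0.002]
contact_force: [-0.0, 0.5, -0.3]
grip_width: 0.0499
grip_force: 0.0
scale 4.0 [ 0.47368317 -0.11394031  0.17628566] [-1.16788476e-01  9.93154125e-01 -8.07521623e-04  2.16399422e-03]
mat (array([-4.61,  7.85,  6.29]), np.float64(2.68), 'toolx heading -166.6')
```

View pics/tr4.png

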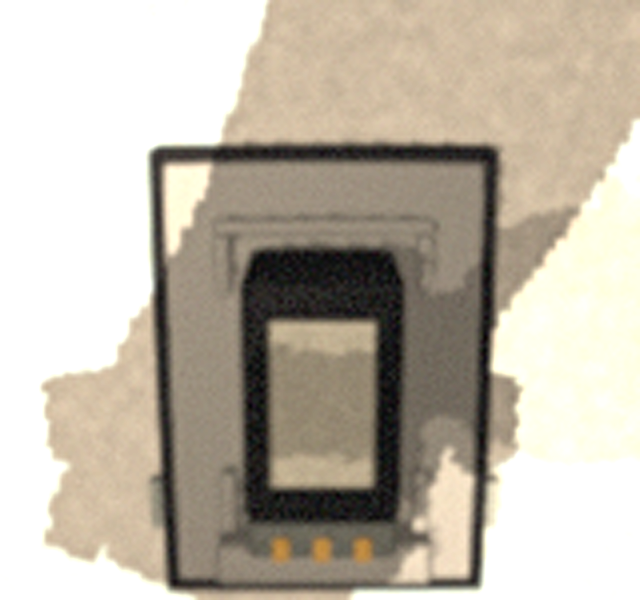

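The medium pack is seated in the tray with its terminals at the block. Now the large pack, from the mat to the charger.

```bash
python3 -m creep '[{"linear":[-0.8,1.2,0],"spin":0.5},{"linear":[-1.7,2.8,0],"spin":1},{"linear":[-2.7,4.5,0],"spin":1.6},{"linear":[-3.6,6.1,0],"spin":2.2},{"linear":[-4.3,7.3,0.2],"spin":2.7},{"linear":[-4.6,7.8,0.6],"spin":2.7},{"linear":[-4.6,7.8,1],"spin":2.7},{"linear":[-4.6,7.8,1.4],"spin":2.7},{"linear":[-4.6,7.8,1.4],"spin":2.7}]' 75
python3 -c "
from m import *
print(rel([.5399,.1024,.0174],0))"
```

```text
clock: 25.45
tool_pos: [0.5366, 0.101, 0.1366]
tcp_rot: [0.002, 1.0, -0.001, -0.003]
contact_force: [-0.3, -0.2, -0.8]
grip_width: 0.0753
grip_force: 0.0
(array([-0.16,  0.06,  4.77]), np.float64(-0.04), 'toolx heading 179.8')
```

```bash
python3 -m creep '[{"linear":[-0.1,0,0.6],"spin":0},{"linear":[-0.1,0,1.6],"spin":0},{"linear":[-0.1,0,2.6],"spin":0},{"linear":[-0.1,0,3.5],"spin":0},{"linear":[-0.1,0,4.2],"spin":0},{"linear":[-0.1,0,4.6],"spin":0},{"linear":[-0.1,0,4.7],"spin":0},{"linear":[-0.1,0,4.7],"spin":0}]'
python3 -m creep '[{"linear":[0,0,0],"spin":0},{"linear":[0,0,0],"spin":0},{"linear":[0,0,0],"spin":0},{"linear":[0,0,0],"spin":0},{"linear":[0,0,0],"spin":0},{"linear":[0,0,0],"spin":0}]' 30
python3 -m creep '[{"linear":[0,0,-0.3],"spin":0},{"linear":[0,0,-1],"spin":0},{"linear":[0,0,-2],"spin":0},{"linear":[0,0,-3],"spin":0},{"linear":[0,0,-4],"spin":0},{"linear":[0,0,-4.8],"spin":0},{"linear":[0,0,-5],"spin":0},{"linear":[0,0,-5],"spin":0}]'
python3 -c "
from m import *
c('chg',.065)"
```

```text
clock: 26.25
tool_pos: [0.5414, 0.1021, 0.0221]
tcp_rot: [0.001, 1.0, 0.0, 0.0]
contact_force: [-0.2, 0.0, 0.5]
grip_width: 0.075
grip_force: 0.0
clock: 26.85
tool_pos: [0.5422, 0.1029, 0.0229]
tcp_rot: [0.001, 1.0, 0.0, 0.001]
contact_force: [-0.4, -0.2, 5.4]
grip_width: 0.0374
grip_force: 61.0
clock: 27.65
tool_pos: [0.5414, 0.1029, 0.1471]
tcp_rot: [0.001, 1.0, 0.0, 0.0]
contact_force: [-0.5, -0.6, -2.5]
grip_width: 0.0373
grip_force: 60.5
chg (array([0.85, 9.5 , 2.33]), np.float64(0.38), 'toolx heading 179.9')
```

```bash
python3 -m creep '[{"linear":[0.1,0.8,0],"spin":0.1},{"linear":[0.2,2.2,0],"spin":0.2},{"linear":[0.4,4,0],"spin":0.4},{"linear":[0.6,5.8,0],"spin":0.4},{"linear":[0.7,7.5,0],"spin":0.4},{"linear":[0.8,8.8,0.4],"spin":0.4},{"linear":[0.85,9.5,1],"spin":0.4},{"linear":[0.85,9.5,1.6],"spin":0.4},{"linear":[0.85,9.5,1.8],"spin":0.4},{"linear":[0.85,9.5,1.8],"spin":0.4}]'
python3 -m creep '[{"linear":[0,0,0],"spin":0}]'
python3 snap.py ch3 190 70 330 240
python3 -c "
from m import *
c('chg',.02)"
```

```text
clock: 28.65
tool_pos: [0.5189, 0.3385, 0.099]
tcp_rot: [0.019, 1.0, -0.002, -0.002]
contact_force: [1.7, 0.2, -1.5]
grip_width: 0.0369
grip_force: 60.8
clock: 28.75
tool_pos: [0.5205, 0.3393, 0.1015]
tcp_rot: [0.019, 1.0, -0.0, -0.0]
contact_force: [-0.1, 0.5, -1.3]
grip_width: 0.0373
grip_force: 60.8
scale 3.5294117647058822 [0.5205079  0.33928465 0.10150553] [ 1.89041179e-02  9.99821186e-01 -3.37583190e-04 -3.41614452e-04]
chg (array([0.02, 0.04, 2.33]), np.float64(-0.03), 'toolx heading 177.8')
```

View pics/ch3.png

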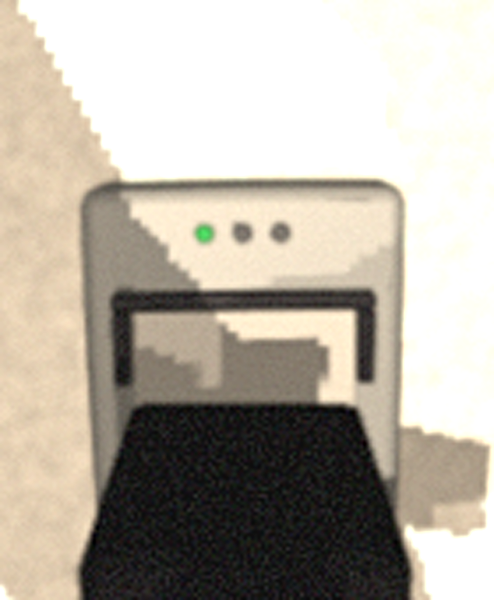

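```bash
python3 - <<'E'
from m import *
o=pts("ch3",dict(rl=(131,309,.03),rr=(357,309,.03),bl=(132,406,.0816),br=(361,405,.0816)),(190,70),3.5294)
show(o)
a=np.radians(-2);u=np.array([np.cos(a),np.sin(a)]);v=np.array([-u[1],u[0]])
for A,B in(("rl","rr"),("bl","br")):
    m=(o[A]+o[B])[:2]/2;print(A,m@u,m@v, np.linalg.norm(o[A]-o[B]))
p=load("ch3")["tool_pos"][:2];print("tcp",p@u,p@v)
E
```

```text
rl [481.  317.4]
rr [482.7 364.5]
bl [486.2 322.6]
br [487.4 359.8]
rl 0.46965291351101174 0.35752688079223577 0.04710431512293933
bl 0.4745949846336891 0.3579793847120353 0.03717892429874265
tcp 0.5083499618722997 0.35724343447742146
```

The pack is aligned: 4.9 mm ahead of the rear stop (5 wanted) and 0.5 mm off laterally. Going straight down.

```bash
python3 -m creep '[{"linear":[0,0,0.3],"spin":0},{"linear":[0,0,0.8],"spin":0},{"linear":[0,0,1.3],"spin":0},{"linear":[0,0,1.7],"spin":0},{"linear":[0,0,2],"spin":0},{"linear":[0,0,2.1],"spin":0},{"linear":[0,0,2.1],"spin":0},{"linear":[0,0,2.1],"spin":0}]'; python3 -m creep '[{"linear":[0,0,0.04],"spin":0},{"linear":[0,0,0.1],"spin":0},{"linear":[0,0,0.1],"spin":0}]'
```

```text
clock: 29.6
tool_pos: [0.5207, 0.3406, 0.0496]
tcp_rot: [0.018, 1.0, 0.0, 0.0]
contact_force: [0.7, 0.7, -2.2]
grip_width: 0.0374
grip_force: 60.8
clock: 29.9
tool_pos: [0.5204, 0.3404, 0.0469]
tcp_rot: [0.018, 1.0, 0.0, 0.0]
contact_force: [0.1, 0.1, -2.4]
grip_width: 0.0374
grip_force: 60.8
```

```bash
python3 -m creep '[{"linear":[0,0,0.04],"spin":0},{"linear":[0,0,0.08],"spin":0},{"linear":[0,0,0.08],"spin":0}]'; python3 -m creep '[{"linear":[0,0,0.04],"spin":0},{"linear":[0,0,0.06],"spin":0},{"linear":[0,0,0.06],"spin":0}]'
```

```text
clock: 30.2
tool_pos: [0.5203, 0.3402, 0.0446]
tcp_rot: [0.018, 1.0, -0.0, -0.0]
contact_force: [0.4, 0.8, -1.6]
grip_width: 0.0376
grip_force: 60.8
clock: 30.5
tool_pos: [0.5204, 0.3404, 0.044]
tcp_rot: [0.018, 1.0, 0.0, 0.0]
contact_force: [-2.7, 0.2, 3.4]
grip_width: 0.0375
grip_force: 61.3
```

```bash
python3 -m creep '[{"linear":[0,0,0],"spin":0},{"linear":[0,0,0],"spin":0},{"linear":[0,0,0],"spin":0}]' 60;  python3 -m creep '[{"linear":[0,0,-0.5],"spin":0},{"linear":[0,0,-1.5],"spin":0},{"linear":[0,0,-3],"spin":0},{"linear":[0,0,-4.5],"spin":0},{"linear":[0,0,-5.5],"spin":0},{"linear":[0,0,-6],"spin":0},{"linear":[0,0,-6],"spin":0}]'
python3 - <<'E'
from h import *
w=cv2.resize(robot.snapshot("wrist")[90:250,190:330],(400,457))
t=cv2.resize(robot.snapshot("top")[110:290,110:440],(800,436))[:, :]
cv2.imwrite("pics/fin.png",cv2.convertScaleAbs(np.hstack([w[:436],cv2.resize(t,(400,218)) if 0 else t[:, 400:]]),alpha=1.6))
E
```

```text
clock: 30.8
tool_pos: [0.5206, 0.3404, 0.0433]
tcp_rot: [0.018, 1.0, 0.0, 0.0]
contact_force: [-0.0, 0.0, 0.2]
grip_width: 0.06
grip_force: 0.0
clock: 31.5
tool_pos: [0.5215, 0.341, 0.1961]
tcp_rot: [0.018, 1.0, 0.001, 0.002]
contact_force: [-0.1, -0.1, 0.4]
grip_width: 0.0599
grip_force: 0.0
```

View pics/fin.png

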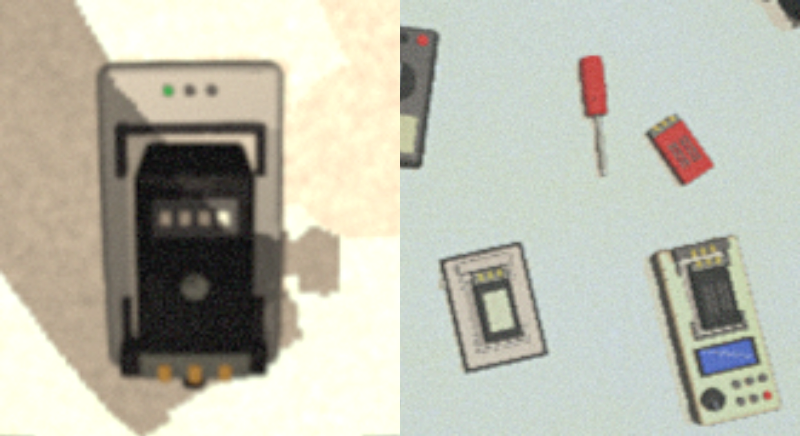

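The final view shows the large pack seated on the charger, the medium in the tray and the slim on the analyser, all with terminals at the end blocks. The screwdriver is where it was.

```bash
python3 -c "
from station import robot
print(robot.sign_off())"
```

```text
the job is handed in; nothing more can be done
None
```

The job is handed in, at about 31.6 s on the robot's clock: the large pack is on the charger, the medium in the spares tray and the slim on the analyser, each set down in its pocket with its terminals at the end block, using the mat to park the large pack; I never went near the multimeter, screwdriver or tin.

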